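# Stack the L-shaped cauls crosswise on the round stand

### The job

One of the three plywood L-shaped corner cauls already lies on the round wooden stand. Stack the other two flat on top of it, one upon the other, studs up and square outlines in line, with the heels alternating: the middle caul turned half round from the first, the top one the same way round as the first, so that the studs fall in the gaps and the pile stands level by itself. Leave the first caul where it lies and do not disturb the other things on the bench.

Things in the scene. Friction and masses are not known exactly. Their poses are not given: they have to be found in the camera images.
- caul_first: L-shaped plywood corner caul lying loose on the stand, stud up, any way round. Outline 118 x 118 mm, two equal arms 44 mm wide, 14 mm thick, about 130 g. Origin: centre of the square outline, on the underside; z up. The heel is the -x,-y corner: one arm runs along x, centre line at y = -37 mm, the other along y, centre line at x = -37 mm, both to +59 mm; open notch 74 x 74 mm at +x,+y.
- caul_b: An equal loose caul (same size and axes as caul_first), lying stud up on the bench, any way round, 90 to 170 g. Either of caul_b and caul_c may be the middle one.
- caul_c: The other equal loose caul on the bench. Laid heel opposite heel, two cauls touch only at the 44 mm squares at the arm ends; the upper one tips over if it is set more than about 10 mm off towards its own heel. Laid the same way round directly on one another, the lower one's stud tilts the upper.
- caul_first_heel (a point): Middle of the heel of caul_first, 14 mm over its underside, at x = y = -37 mm; on it stands a round dark wooden stud, 24 mm across and 9 mm high (its top 23 mm over the underside).
- caul_b_heel (a point): The same point of caul_b.
- caul_c_heel (a point): The same point of caul_c.
- stand: Round wooden stand, 184 mm across and 20 mm high, fixed to the bench. Origin: centre of its underside. (Beyond the work, at the right end of the bench, a tall guitar stands fixed on a holder, from about y = -0.55 m outwards, x = 0.2 to 0.6 m: an arm that starts beside it must draw back towards the robot before it swings in.)
- try_square: Loose bystander: try square (dark wooden stock, steel blade), 97 x 140 x 17 mm, lying behind the work. Origin: centre of its underside.
- tape_measure: Loose bystander: yellow tape measure, 51 x 89 x 64 mm. Origin: centre of its underside.
- rosewood_block: Loose bystander: red-brown wooden block, 56 x 80 x 40 mm. Origin: centre of its underside.

How it is judged:
By the outcome, as a careful person would: the job done as asked, in the order asked, and still so for the second after the job is handed in, with the robot touching nothing.
It also fails if it takes over 64 s, if anything falls off the work surface, if the arm or the gripper's body presses on something with over 40 N, if the wrist force passes 120 N, or if a joint passes its speed limit or range.

### The arm

A 6-joint arm with a two-finger parallel gripper is mounted at the origin on a cart in front of the work surface, level with it; the furniture and walls round the work are solid. World frame = base frame: x ahead of the robot, y to its left, z up, the work surface at z = 0. Lengths are in m, angles in rad, forces in N, time in s.
With the tool pointing down it reaches from about 0.4 to 0.825 m from the base axis. Payload 7 kg.
Tool frame: the origin (TCP) lies on the centre line of the jaws, within the pads' length; the fingertips stand 22 mm ahead of it and the grasp point (between the pads) lies 3 mm ahead of it (arm.tcp_to_tips is the distance from the TCP to the fingertips, in m); z points along the fingers, y is the line along which they close (so a half turn about z gives the same grasp; the last joint's range is limited). The gripper opens to 88 mm and grips with 3 to 60 N. Pads are 19 mm wide; open, the fingers measure 130 mm over their backs; the gripper's body (78 mm by 193 mm) begins 47 mm behind the grasp point.
Start: joints at [1.571, 0.359, 0.012, 0, -1.224, -0.288], TCP at [0.192, 0.647, 0.249] pointing down, gripper open.
Joint ranges: [-3.07, 3.07], [-1.43, 2.12], [-1.02, 1.25], [-3.03, 1.67], [-3.05, -0], [-3.03, 3.03]. Speed limits (rad/s): [2.39, 2.39, 3.01, 3.14, 3.14, 3.14].

### API

Orientations are given as [roll, pitch, yaw] about the fixed x, y, z axes, in that order (R = Rz(yaw) Ry(pitch) Rx(roll)).
In Python, from station import arm gives the robot as it stands.
- The arm moves only by the tool jog_arm, never from a script. Its argument "targets" is a list of rows, each an object of numbers: "dx", "dy", "dz": the shift along the tool's x, y, z in mm; "rx", "ry", "rz": the turn, a rotation vector about the tool's x, y, z in rad; "gripper": the closure, from 0 (fully open) to 1 (shut). In form: [{"dx": .., "dy": .., "dz": .., "rx": .., "ry": .., "rz": .., "gripper": ..}, ...]. A call has exactly 8 rows; each row is the pose to reach, as a shift and turn from the pose commanded when the call began, along the tool's axes at that moment; what a row does not reach only later rows make up. A row lasts 1/12 s, in which the tool goes at most 41.7 mm and 7.16 degrees, less where a joint would pass 70% of its speed; a pose out of reach is approached as far as the arm can. A call with a gripper value outside its range is refused whole. The fingers move at their own pace and stop on an object; "force" is the grip in N (left out, the last holds). Time passes only in rows, so rows that repeat a pose let the fingers close, or fill a call up. It gives the time, the measured TCP pose, the force, the opening and the grip force at its end, in the units of the state.
- arm.get_state(): the state, without advancing time (a new reading comes with each control period).
- arm.grab_frame(name): name is "scene" or "top"; returns a dict with "frame" (420x560x3 uint8, red, green, blue), "z_map" (420x560 float32, m along the optical axis (not along the pixel's ray), 0 where there is no reading), "fx", "fy", "cx", "cy" (pixels), "view" (4x4, takes a point from world to camera coordinates). Camera axes: x right, y down, z forward; pixel columns grow to the right and rows downward; lengths in m; the calibration is good to about 2 mm. A picture is of the moment at which its call begins.
- arm.job_done(): hands the job in; it is judged then, once.
The state is a dict: "t": time; "q": joint angles; "qd": joint speeds; "joint_efforts": joint torques, N m; "eef_pos": TCP position; "ee_rot": TCP orientation; "force": force on the tool from outside, world axes, zero at the start; "moment": the same for the moment, N m; "width": finger opening in m; "gripper_force": force on a finger pad.
Only numpy, scipy, OpenCV 4.12 (cv2) and the standard library are available. Lean on these libraries where they do the work, as an engineer would, in place of code of your own. Each camera call takes 0.05 s, during which the arm holds its last target. There are 200 camera calls.

## Working session

There is one attempt and no reset: what is moved stays moved. The work goes in short steps, Python scripts to look and compute and a tool call to move; the robot and the scene stay as the last step left them, time stands still between calls to the robot, and variables do not carry over. Pictures are saved under pics/ and viewed, at most 10 in all, crops included, and the job is handed in when it is done.

Besides the shell and the picture viewer there is one more tool, called after "Emit:" in YAML: its name, and indented under it one key for each argument. jog_arm: Moves the arm, as the interface text tells. Its arguments: {"type":"object","properties":{"targets":{"type":"array","items":{"type":"object","properties":{"dx":{"type":"number"},"dy":{"type":"number"},"dz":{"type":"number"},"rx":{"type":"number"},"ry":{"type":"number"},"rz":{"type":"number"},"gripper":{"type":"number"}}}},"force":{"type":"number"}},"required":["targets"]}

```bash
mkdir -p pics; ls
python3 - <<'E'
from station import arm
import cv2,numpy as np,pickle
d={}
for n in("scene","top"):
    f=arm.grab_frame(n);d[n]=f
    cv2.imwrite(f"pics/{n}0.png",f["frame"][:,:,::-1])
    V=f["view"];print(n,f["fx"],f["fy"],f["cx"],f["cy"],"cam",np.round(-V[:3,:3].T@V[:3,3],3),np.round(V[:3,:3],2).tolist(),(f["z_map"]>0).mean())
pickle.dump(d,open("f0.pkl","wb"))
s=arm.get_state();print(s)
E
```

```text
pics
scene 392.6145489789883 392.6145489789883 273.2406111213029 212.01575742754062 cam [0.104 0.575 0.49 ] [[-0.77, -0.64, 0.02], [-0.33, 0.37, -0.87], [0.55, -0.67, -0.5]] 0.9958801020408163
top 388.4897975694832 388.4897975694832 283.5388384410018 211.92354911115294 cam [0.462 0.002 1.183] [[0.03, -1.0, 0.0], [-0.99, -0.03, -0.12], [0.12, 0.0, -0.99]] 0.9959311224489796
{'t': 0.1, 'q': array([ 1.57112317e+00,  3.59306648e-01,  1.11638965e-02, -3.00994674e-04,
       -1.22411397e+00, -2.88104829e-01]), 'qd': array([ 1.90513798e-04, -2.76571778e-03, -3.40108706e-04,  1.80394464e-03,
       -1.73873572e-03, -6.93129951e-05]), 'joint_efforts': array([-6.17831884e-04, -5.84162486e+01,  2.93752885e+01,  7.01539904e+00,
        1.01691057e-02, -5.44920022e-05]), 'eef_pos': array([0.19148779, 0.6468484 , 0.24772913]), 'ee_rot': array([ 3.14011204e+00, -1.43679640e-04, -2.87880359e-01]), 'force': array([-0.12472544,  0.272228  , -0.63676712]), 'moment': array([-0.00019205, -0.00762384, -0.02302021]), 'gripper_force': 0.0, 'width': 0.08792175962106479}
```

View pics/scene0.png

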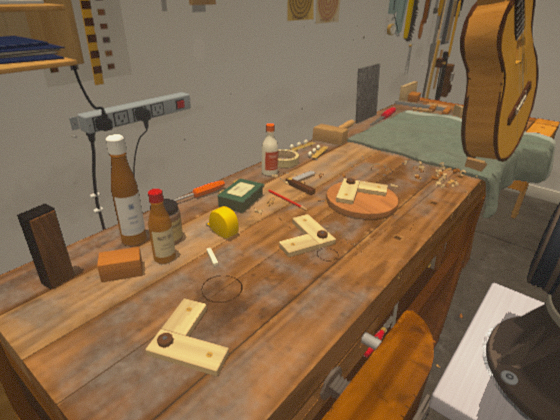

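View pics/top0.png

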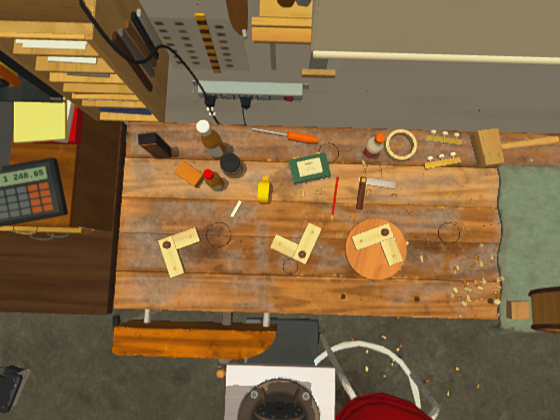

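The scene view shows three pale L cauls: the near one about (185,338), the middle one (307,237), and the first on the stand (360,190). In the top view they are at (178,250), (297,243) and (378,243). The try square is at about (372,187) in the top view and the tape at (264,190).

```bash
cat > h.py <<'E'
import cv2,numpy as np
def ray(f,uv,h):
    V=f["view"];R=V[:3,:3];c=-R.T@V[:3,3]
    uv=np.atleast_2d(uv).astype(float)
    d=np.c_[(uv[:,0]-f["cx"])/f["fx"],(uv[:,1]-f["cy"])/f["fy"],np.ones(len(uv))]@R
    return c+d*((h-c[2])/d[:,2])[:,None]
def masks(f):
    hsv=cv2.cvtColor(f["frame"],cv2.COLOR_RGB2HSV)
    m=cv2.inRange(hsv,(15,50,165),(32,165,255))
    n,l,s,c=cv2.connectedComponentsWithStats(m,connectivity=4)
    return m,l,s
def blobs(f,lo=120):
    """plywood blobs on the bench region, by depth-derived rough position"""
    m,l,s=masks(f);out=[]
    for i in range(1,len(s)):
        if s[i,4]<lo: continue
        v,u=np.where(l==i)
        p=ray(f,[[u.mean(),v.mean()]],0.015)[0]
        if .2<p[0]<.6 and -.45<p[1]<.5: out.append((i,s[i,4],p,l==i))
    return out
def fit(f,mask,h):
    cs,_=cv2.findContours(mask.astype(np.uint8),cv2.RETR_EXTERNAL,cv2.CHAIN_APPROX_NONE)
    c=np.vstack(cs)[:,0,:]
    P=ray(f,c,h)[:,:2]
    r=cv2.minAreaRect((P*1000).astype(np.float32))
    box=cv2.boxPoints(r);v,u=np.where(mask);cen=ray(f,np.c_[u,v],h)[:,:2].mean(0)*1000
    ctr=np.array(r[0]);
    k=np.argmin(np.linalg.norm(box-ctr-(cen-ctr)/np.linalg.norm(cen-ctr)*83,axis=1))
    hd=box[k]-ctr; yaw=np.arctan2(hd[1],hd[0])+3*np.pi/4   # heel lies at -135 deg in body
    return ctr,np.array(r[1]),np.degrees((yaw+np.pi)%(2*np.pi)-np.pi)
def zdepth(f,mask):
    v,u=np.where(cv2.erode(mask.astype(np.uint8),np.ones((3,3)))>0);z=f["z_map"][v,u];k=z>0
    d=np.c_[(u-f["cx"])/f["fx"],(v-f["cy"])/f["fy"],np.ones(len(u))][k]*z[k,None]
    V=f["view"];return np.median(((d-V[:3,3])@V[:3,:3])[:,2])
E
python3 - <<'E'
import pickle,numpy as np,cv2
from h import *
d=pickle.load(open("f0.pkl","rb"))
for n in d:
    f=d[n]; o=f["frame"].copy()
    for i,a,p,m in blobs(f):
        h=.014 if p[1]>-.1 else .034
        c,s,y=fit(f,m,h); print(n,a,np.round(p,3),"ctr",np.round(c,1),"size",np.round(s,1),"yaw",round(y,1),"zdepth",round(zdepth(f,m),4), "ctr@h+10", np.round(fit(f,m,h+.01)[0],1))
        o[m]=(255,0,255)
    cv2.imwrite(f"pics/m_{n}.png",o[:,:,::-1])
a,b=[cv2.imread(f"pics/m_{n}.png") for n in("scene","top")]
cv2.imwrite("pics/m.png",np.hstack([cv2.resize(a[150:400,100:450],(400,286)),cv2.resize(b[200:300,140:420],(400,143)).copy() if 0 else cv2.copyMakeBorder(cv2.resize(b[200:300,140:420],(400,143)),0,143,0,0,cv2.BORDER_CONSTANT)]))
E
```

```text
scene 576 [ 0.533 -0.312  0.015] ctr [ 502.4 -275.1] size [119.3 129.9] yaw 109.6 zdepth 0.0334 ctr@h+10 [ 493.7 -256.5]
scene 955 [ 0.506 -0.032  0.015] ctr [526.2 -34.1] size [119.6 122.4] yaw -24.4 zdepth 0.0136 ctr@h+10 [517.3 -21.4]
scene 2615 [0.472 0.326 0.015] ctr [473.7 305.1] size [120.  119.5] yaw -158.2 zdepth 0.0138 ctr@h+10 [466.  310.8]
top 928 [ 0.508 -0.039  0.015] ctr [525.3 -32.8] size [119.  120.5] yaw -24.0 zdepth 0.0148 ctr@h+10 [524.8 -32.5]
top 939 [ 0.518 -0.285  0.015] ctr [ 500.1 -272.2] size [120.1 120. ] yaw 111.3 zdepth 0.0347 ctr@h+10 [ 499.7 -269.8]
top 924 [0.479 0.323 0.015] ctr [473.7 305.2] size [122.4 120.7] yaw -158.3 zdepth 0.0153 ctr@h+10 [473.6 302.6]
top 759 [0.348 0.353 0.015] ctr [346.1 344.3] size [ 72.6 192.9] yaw -154.0 zdepth 0.0009 ctr@h+10 [347.1 341.4]
```

View pics/m.png

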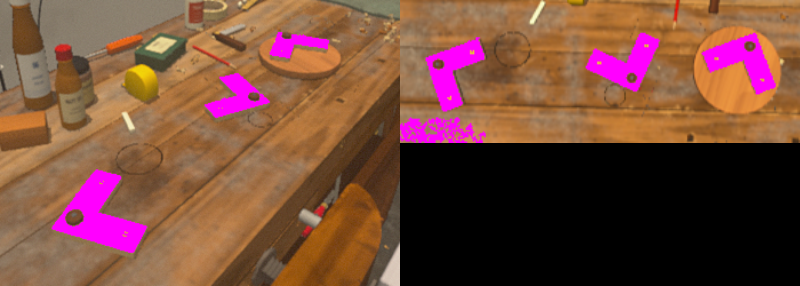

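The masks fit well. The square sizes come out at about 120 mm, the two views agree to within 2–3 mm at the expected heights, and depth gives tops at 14, 14 and 34 mm. caul_b is at (525.5, -33.5) with yaw -24°, caul_c at (473.7, 305) with yaw -158°, and the first at (500.5, -272.5) with yaw 111°. caul_b will be the middle one.

```bash
cat > go.py <<'E'
import sys,numpy as np
from scipy.spatial.transform import Rotation as R
from station import arm
x,y,z,yaw=map(float,sys.argv[1:5])   # mm, deg
s=arm.get_state();r=R.from_euler('xyz',s['ee_rot'])
d=r.inv().apply(np.array([x,y,z])-s['eef_pos']*1000)
v=(r.inv()*R.from_euler('xyz',[180,0,yaw],degrees=True)).as_rotvec()
print('t',round(s['t'],2),'pos',np.round(s['eef_pos']*1000,1),'rpy',np.round(np.degrees(s['ee_rot']),1),'q',np.round(s['q'],2),'w',round(s['width'],4),'gf',s['gripper_force'],'F',np.round(s['force'],1))
print('shift',np.round(d,1),'turn',np.round(v,3),arm.tcp_to_tips)
E
python3 go.py 514.9 -69.3 200 -24.2
```

```text
t 0.1 pos [191.5 646.8 247.7] rpy [179.9  -0.  -16.5] q [ 1.57  0.36  0.01 -0.   -1.22 -0.29] w 0.0879 gf 0.0 F [-0.1  0.3 -0.6]
shift [513.4 594.8  48.7] turn [ 0.001 -0.     0.134] 0.022
```

Emit:
jog_arm:
  targets:
    - {"dx":27,"dy":31,"dz":0,"gripper":0.1}
    - {"dx":53,"dy":62,"dz":0,"gripper":0.1}
    - {"dx":80,"dy":93,"gripper":0.1}
    - {"dx":107,"dy":124,"gripper":0.1}
    - {"dx":134,"dy":155,"gripper":0.1}
    - {"dx":160,"dy":186,"rz":0.03,"gripper":0.1}
    - {"dx":187,"dy":217,"rz":0.06,"gripper":0.1}
    - {"dx":214,"dy":248,"rz":0.1,"gripper":0.1}
  force: 40

```text
invalid input at $.targets[0]: expected keys dx, dy, dz, rx, ry, rz, gripper
```

```bash
python3 go.py 514.9 -69.3 200 -24.2
```

```text
t 0.1 pos [191.5 646.8 247.7] rpy [179.9  -0.  -16.5] q [ 1.57  0.36  0.01 -0.   -1.22 -0.29] w 0.0879 gf 0.0 F [-0.1  0.3 -0.6]
shift [513.4 594.8  48.7] turn [ 0.001 -0.     0.134] 0.022
```

All keys are needed. I'll give the far target in every row and let the limiter set the pace.

Emit:
jog_arm:
  targets:
    - {"dx":26,"dy":30,"dz":0,"rx":0,"ry":0,"rz":0,"gripper":0.1}
    - {"dx":52,"dy":60,"dz":0,"rx":0,"ry":0,"rz":0,"gripper":0.1}
    - {"dx":78,"dy":90,"dz":0,"rx":0,"ry":0,"rz":0,"gripper":0.1}
    - {"dx":104,"dy":120,"dz":0,"rx":0,"ry":0,"rz":0,"gripper":0.1}
    - {"dx":130,"dy":150,"dz":0,"rx":0,"ry":0,"rz":0,"gripper":0.1}
    - {"dx":156,"dy":180,"dz":0,"rx":0,"ry":0,"rz":0.05,"gripper":0.1}
    - {"dx":182,"dy":210,"dz":0,"rx":0,"ry":0,"rz":0.1,"gripper":0.1}
    - {"dx":208,"dy":240,"dz":0,"rx":0,"ry":0,"rz":0.134,"gripper":0.1}
  force: 40

```text
t: 0.77
eef_pos: [0.3231, 0.356, 0.2484]
ee_rot: [3.141, 0.0, -0.424]
force: [0.9, -0.3, 0.1]
width: 0.079
gripper_force: 0.0
```

```bash
python3 go.py 514.9 -69.3 200 -24.2
```

```text
t 0.77 pos [323.1 356.  248.4] rpy [180.    0.  -24.3] q [ 1.24  0.03 -0.4  -0.   -1.14 -0.1 ] w 0.079 gf 0.0 F [ 0.9 -0.3  0.1]
shift [349.8 308.7  48.4] turn [ 0.     0.    -0.002] 0.022
```

Emit:
jog_arm:
  targets:
    - {"dx":30,"dy":26,"dz":0,"rx":0,"ry":0,"rz":0,"gripper":0.1}
    - {"dx":60,"dy":53,"dz":0,"rx":0,"ry":0,"rz":0,"gripper":0.1}
    - {"dx":90,"dy":79,"dz":5,"rx":0,"ry":0,"rz":0,"gripper":0.1}
    - {"dx":120,"dy":106,"dz":10,"rx":0,"ry":0,"rz":0,"gripper":0.1}
    - {"dx":150,"dy":132,"dz":15,"rx":0,"ry":0,"rz":0,"gripper":0.1}
    - {"dx":180,"dy":159,"dz":20,"rx":0,"ry":0,"rz":0,"gripper":0.1}
    - {"dx":210,"dy":185,"dz":25,"rx":0,"ry":0,"rz":0,"gripper":0.1}
    - {"dx":240,"dy":212,"dz":30,"rx":0,"ry":0,"rz":0,"gripper":0.1}

```text
t: 1.43
eef_pos: [0.4553, 0.0644, 0.2185]
ee_rot: [-3.141, -0.0, -0.421]
force: [0.6, 1.1, 0.4]
width: 0.0789
gripper_force: 0.0
```

```bash
python3 go.py 514.9 -69.3 120 -24.2
```

```text
t 1.43 pos [455.3  64.4 218.5] rpy [-180.    -0.   -24.1] q [ 0.57  0.02 -0.49 -0.   -1.06  0.58] w 0.0789 gf 0.0 F [0.6 1.1 0.4]
shift [109.   97.7  98.5] turn [-0.001 -0.     0.001] 0.022
```

Emit:
jog_arm:
  targets:
    - {"dx":22,"dy":20,"dz":20,"rx":0,"ry":0,"rz":0,"gripper":0.1}
    - {"dx":44,"dy":39,"dz":39,"rx":0,"ry":0,"rz":0,"gripper":0.1}
    - {"dx":66,"dy":59,"dz":59,"rx":0,"ry":0,"rz":0,"gripper":0.1}
    - {"dx":88,"dy":78,"dz":79,"rx":0,"ry":0,"rz":0,"gripper":0.1}
    - {"dx":109,"dy":98,"dz":98,"rx":0,"ry":0,"rz":0,"gripper":0.1}
    - {"dx":109,"dy":98,"dz":120,"rx":0,"ry":0,"rz":0,"gripper":0.1}
    - {"dx":109,"dy":98,"dz":138,"rx":0,"ry":0,"rz":0,"gripper":0.1}
    - {"dx":109,"dy":98,"dz":138,"rx":0,"ry":0,"rz":0,"gripper":0.1}

```text
t: 2.1
eef_pos: [0.5118, -0.0688, 0.0768]
ee_rot: [3.138, 0.006, -0.424]
force: [-1.2, -0.1, -0.7]
width: 0.0794
gripper_force: 0.0
```

```bash
python3 go.py 514.9 -69.3 25 -24.2
```

```text
t 2.1 pos [511.8 -68.8  76.8] rpy [179.8   0.3 -24.3] q [ 0.25  0.29 -0.55 -0.   -0.75  0.9 ] w 0.0794 gf 0.0 F [-1.2 -0.1 -0.7]
shift [ 3.4 -1.1 51.8] turn [ 0.004  0.006 -0.002] 0.022
```

Emit:
jog_arm:
  targets:
    - {"dx":3,"dy":-1,"dz":10,"rx":0,"ry":0,"rz":0,"gripper":0.1}
    - {"dx":3,"dy":-1,"dz":20,"rx":0,"ry":0,"rz":0,"gripper":0.1}
    - {"dx":3,"dy":-1,"dz":25,"rx":0,"ry":0,"rz":0,"gripper":0.1}
    - {"dx":3,"dy":-1,"dz":25,"rx":0,"ry":0,"rz":0,"gripper":0.1}
    - {"dx":3,"dy":-1,"dz":25,"rx":0,"ry":0,"rz":0,"gripper":0.1}
    - {"dx":3,"dy":-1,"dz":25,"rx":0,"ry":0,"rz":0,"gripper":0.1}
    - {"dx":3,"dy":-1,"dz":25,"rx":0,"ry":0,"rz":0,"gripper":0.1}
    - {"dx":3,"dy":-1,"dz":25,"rx":0,"ry":0,"rz":0,"gripper":0.1}

```text
t: 2.77
eef_pos: [0.5179, -0.0678, 0.0561]
ee_rot: [-3.141, -0.001, -0.422]
force: [-0.1, -0.6, 0.6]
width: 0.0787
gripper_force: 0.0
```

```bash
python3 go.py 514.9 -69.3 25 -24.2
python3 - <<'E'
from station import arm
import cv2
cv2.imwrite("pics/s1.png",cv2.resize(arm.grab_frame("scene")["frame"][120:320,180:440,::-1],(780,600)))
E
```

```text
t 2.77 pos [517.9 -67.8  56.1] rpy [-180.    -0.   -24.2] q [ 0.25  0.32 -0.56  0.   -0.69  0.9 ] w 0.0787 gf 0.0 F [-0.1 -0.6  0.6]
shift [-2.1  2.6 31.1] turn [-0.001 -0.001  0.001] 0.022
```

View pics/s1.png

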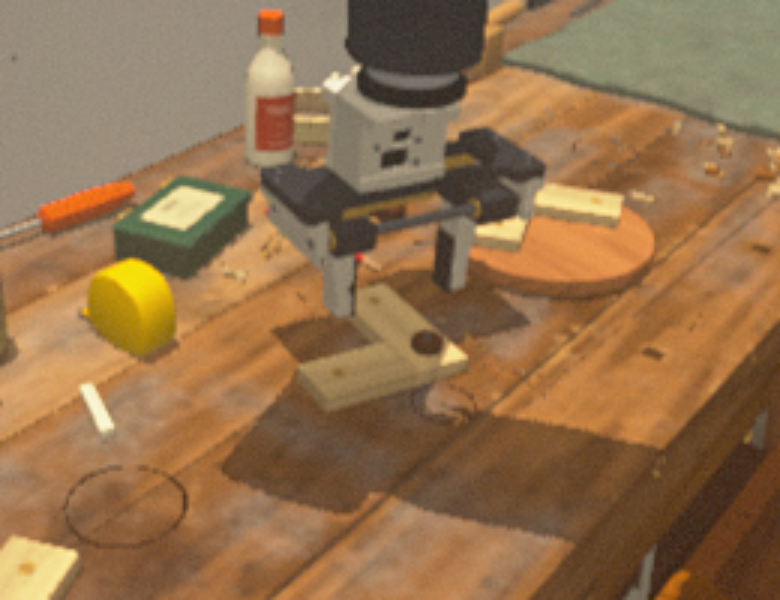

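The fingers straddle the x-arm, one in the notch at crop (340,295) and one outside at (452,270). Next: go down and close.

Emit:
jog_arm:
  targets:
    - {"dx":-2,"dy":2.5,"dz":8,"rx":0,"ry":0,"rz":0,"gripper":0.1}
    - {"dx":-2,"dy":2.5,"dz":16,"rx":0,"ry":0,"rz":0,"gripper":0.1}
    - {"dx":-2,"dy":2.5,"dz":24,"rx":0,"ry":0,"rz":0,"gripper":0.1}
    - {"dx":-2,"dy":2.5,"dz":31,"rx":0,"ry":0,"rz":0,"gripper":0.1}
    - {"dx":-2,"dy":2.5,"dz":31,"rx":0,"ry":0,"rz":0,"gripper":0.1}
    - {"dx":-2,"dy":2.5,"dz":31,"rx":0,"ry":0,"rz":0,"gripper":0.1}
    - {"dx":-2,"dy":2.5,"dz":31,"rx":0,"ry":0,"rz":0,"gripper":0.3}
    - {"dx":-2,"dy":2.5,"dz":31,"rx":0,"ry":0,"rz":0,"gripper":0.5}

```text
t: 3.48
eef_pos: [0.5148, -0.0694, 0.0247]
ee_rot: [-3.142, -0.0, -0.422]
force: [0.1, 1.1, -0.6]
width: 0.0705
gripper_force: 0.0
```

```bash
python3 go.py 514.9 -69.3 25 -24.2
```

```text
t 3.48 pos [514.8 -69.4  24.7] rpy [-180.    -0.   -24.2] q [ 0.24  0.37 -0.59  0.   -0.61  0.9 ] w 0.0705 gf 0.0 F [ 0.1  1.1 -0.6]
shift [-0.  -0.1 -0.3] turn [-0.    -0.     0.001] 0.022
```

Exactly there; closing.

Emit:
jog_arm:
  targets:
    - {"dx":0,"dy":0,"dz":0,"rx":0,"ry":0,"rz":0,"gripper":0.7}
    - {"dx":0,"dy":0,"dz":0,"rx":0,"ry":0,"rz":0,"gripper":0.7}
    - {"dx":0,"dy":0,"dz":0,"rx":0,"ry":0,"rz":0,"gripper":0.7}
    - {"dx":0,"dy":0,"dz":0,"rx":0,"ry":0,"rz":0,"gripper":0.7}
    - {"dx":0,"dy":0,"dz":0,"rx":0,"ry":0,"rz":0,"gripper":0.7}
    - {"dx":0,"dy":0,"dz":0,"rx":0,"ry":0,"rz":0,"gripper":0.7}
    - {"dx":0,"dy":0,"dz":0,"rx":0,"ry":0,"rz":0,"gripper":0.7}
    - {"dx":0,"dy":0,"dz":0,"rx":0,"ry":0,"rz":0,"gripper":0.7}
  force: 40

```text
t: 4.15
eef_pos: [0.5148, -0.0694, 0.0247]
ee_rot: [-3.142, -0.0, -0.422]
force: [-1.5, 0.4, 3.2]
width: 0.0436
gripper_force: 39.9
```

```bash
python3 go.py 514.8 -69.4 120 -24.2;python3 go.py 467.7 -290.4 120 -69
```

```text
t 4.15 pos [514.8 -69.4  24.7] rpy [-180.    -0.   -24.2] q [ 0.24  0.37 -0.59  0.   -0.61  0.9 ] w 0.0436 gf 39.924166202545166 F [-1.5  0.4  3.2]
shift [  0.   -0.1 -95.3] turn [-0.    -0.     0.001] 0.022
t 4.15 pos [514.8 -69.4  24.7] rpy [-180.    -0.   -24.2] q [ 0.24  0.37 -0.59  0.   -0.61  0.9 ] w 0.0436 gf 39.924166202545166 F [-1.5  0.4  3.2]
shift [ 47.5 220.8 -95.3] turn [-0.    -0.     0.782] 0.022
```

Emit:
jog_arm:
  targets:
    - {"dx":0,"dy":0,"dz":-10,"rx":0,"ry":0,"rz":0,"gripper":0.7}
    - {"dx":0,"dy":0,"dz":-25,"rx":0,"ry":0,"rz":0,"gripper":0.7}
    - {"dx":0,"dy":0,"dz":-45,"rx":0,"ry":0,"rz":0,"gripper":0.7}
    - {"dx":0,"dy":0,"dz":-65,"rx":0,"ry":0,"rz":0,"gripper":0.7}
    - {"dx":5,"dy":20,"dz":-85,"rx":0,"ry":0,"rz":0.08,"gripper":0.7}
    - {"dx":11,"dy":45,"dz":-95,"rx":0,"ry":0,"rz":0.17,"gripper":0.7}
    - {"dx":17,"dy":75,"dz":-95,"rx":0,"ry":0,"rz":0.27,"gripper":0.7}
    - {"dx":23,"dy":105,"dz":-95,"rx":0,"ry":0,"rz":0.38,"gripper":0.7}

```text
t: 4.82
eef_pos: [0.493, -0.1754, 0.1213]
ee_rot: [-3.14, -0.002, -0.805]
force: [0.8, 0.6, -1.0]
width: 0.0434
gripper_force: 39.9
```

```bash
python3 go.py 467.7 -290.4 120 -69
```

```text
t 4.82 pos [ 493.  -175.4  121.3] rpy [-1.799e+02 -1.000e-01 -4.610e+01] q [ 0.03  0.23 -0.49 -0.   -0.84  0.73] w 0.0434 gf 39.92673397064209 F [ 0.8  0.6 -1. ]
shift [65.4 97.9  1.2] turn [-0.002 -0.001  0.399] 0.022
```

Emit:
jog_arm:
  targets:
    - {"dx":15,"dy":24,"dz":0,"rx":0,"ry":0,"rz":0.1,"gripper":0.7}
    - {"dx":30,"dy":47,"dz":0,"rx":0,"ry":0,"rz":0.2,"gripper":0.7}
    - {"dx":45,"dy":70,"dz":0,"rx":0,"ry":0,"rz":0.29,"gripper":0.7}
    - {"dx":58,"dy":89,"dz":0,"rx":0,"ry":0,"rz":0.37,"gripper":0.7}
    - {"dx":65,"dy":97,"dz":0,"rx":0,"ry":0,"rz":0.4,"gripper":0.7}
    - {"dx":65,"dy":98,"dz":15,"rx":0,"ry":0,"rz":0.4,"gripper":0.7}
    - {"dx":65,"dy":98,"dz":30,"rx":0,"ry":0,"rz":0.4,"gripper":0.7}
    - {"dx":65,"dy":98,"dz":30,"rx":0,"ry":0,"rz":0.4,"gripper":0.7}

```text
t: 5.48
eef_pos: [0.4657, -0.289, 0.0874]
ee_rot: [3.139, 0.003, -1.202]
force: [-1.1, 0.1, -0.9]
width: 0.0436
gripper_force: 39.9
```

```bash
python3 go.py 467.7 -290.4 59 -69
python3 - <<'E'
from station import arm
import cv2,numpy as np,pickle
f=arm.grab_frame("scene");g=arm.grab_frame("top")
pickle.dump(dict(scene=f,top=g),open("f1.pkl","wb"))
a=cv2.resize(f["frame"][130:240,290:430,::-1],(560,440));b=cv2.resize(g["frame"][205:285,340:415,::-1],(240,256))
cv2.imwrite("pics/s2.png",np.hstack([a,cv2.copyMakeBorder(b,0,184,0,0,cv2.BORDER_CONSTANT)]))
E
```

```text
t 5.48 pos [ 465.7 -289.    87.4] rpy [179.8   0.2 -68.9] q [-0.2   0.32 -0.47 -0.   -0.79  0.57] w 0.0436 gf 39.9342405796051 F [-1.1  0.1 -0.9]
shift [ 2.1 -1.5 28.4] turn [0.003 0.003 0.002] 0.022
```

View pics/s2.png

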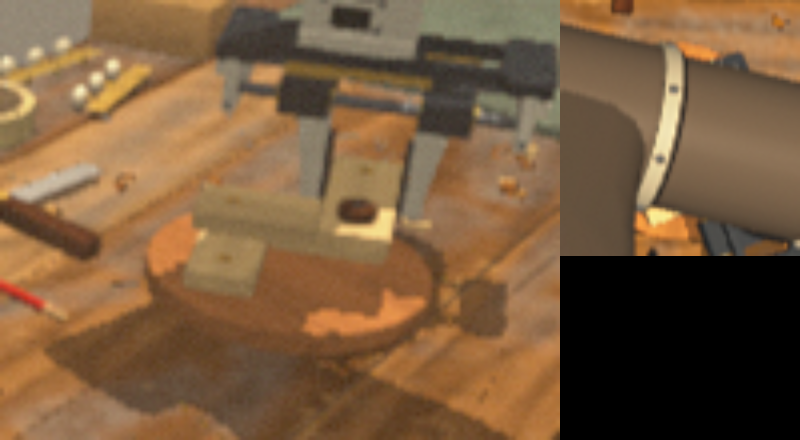

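The caul hangs level over the first one, its heel toward the notch as wanted (stud at crop (357,210)). I'll lower it next.

Emit:
jog_arm:
  targets:
    - {"dx":1,"dy":-1,"dz":6,"rx":0,"ry":0,"rz":0,"gripper":0.7}
    - {"dx":1,"dy":-1,"dz":12,"rx":0,"ry":0,"rz":0,"gripper":0.7}
    - {"dx":1,"dy":-1,"dz":18,"rx":0,"ry":0,"rz":0,"gripper":0.7}
    - {"dx":1,"dy":-1,"dz":22,"rx":0,"ry":0,"rz":0,"gripper":0.7}
    - {"dx":1,"dy":-1,"dz":22,"rx":0,"ry":0,"rz":0,"gripper":0.7}
    - {"dx":1,"dy":-1,"dz":22,"rx":0,"ry":0,"rz":0,"gripper":0.7}
    - {"dx":1,"dy":-1,"dz":22,"rx":0,"ry":0,"rz":0,"gripper":0.7}
    - {"dx":1,"dy":-1,"dz":22,"rx":0,"ry":0,"rz":0,"gripper":0.7}

```text
t: 6.25
eef_pos: [0.469, -0.2901, 0.0678]
ee_rot: [-3.141, -0.0, -1.202]
force: [0.4, -0.5, -0.6]
width: 0.0438
gripper_force: 39.9
```

```bash
python3 go.py 467.7 -290.4 59 -69
```

```text
t 6.25 pos [ 469.  -290.1   67.8] rpy [-180.    -0.   -68.9] q [-0.2   0.34 -0.48  0.   -0.74  0.57] w 0.0438 gf 39.93379890918732 F [ 0.4 -0.5 -0.6]
shift [-0.2  1.3  8.8] turn [-0.    -0.     0.003] 0.022
```

Emit:
jog_arm:
  targets:
    - {"dx":0,"dy":1.3,"dz":3,"rx":0,"ry":0,"rz":0,"gripper":0.7}
    - {"dx":0,"dy":1.3,"dz":5,"rx":0,"ry":0,"rz":0,"gripper":0.7}
    - {"dx":0,"dy":1.3,"dz":7,"rx":0,"ry":0,"rz":0,"gripper":0.7}
    - {"dx":0,"dy":1.3,"dz":8,"rx":0,"ry":0,"rz":0,"gripper":0.7}
    - {"dx":0,"dy":1.3,"dz":8.8,"rx":0,"ry":0,"rz":0,"gripper":0.7}
    - {"dx":0,"dy":1.3,"dz":8.8,"rx":0,"ry":0,"rz":0,"gripper":0.7}
    - {"dx":0,"dy":1.3,"dz":8.8,"rx":0,"ry":0,"rz":0,"gripper":0.7}
    - {"dx":0,"dy":1.3,"dz":8.8,"rx":0,"ry":0,"rz":0,"gripper":0.7}

```text
t: 6.92
eef_pos: [0.4676, -0.2906, 0.0587]
ee_rot: [-3.142, -0.0, -1.202]
force: [0.8, 0.2, -0.3]
width: 0.0433
gripper_force: 39.9
```

```bash
python3 go.py 467.7 -290.4 59 -69
```

```text
t 6.92 pos [ 467.6 -290.6   58.7] rpy [-180.    -0.   -68.9] q [-0.2   0.36 -0.49 -0.   -0.72  0.57] w 0.0433 gf 39.93604838848114 F [ 0.8  0.2 -0.3]
shift [-0.1 -0.1 -0.3] turn [-0.    -0.     0.002] 0.022
```

Emit:
jog_arm:
  targets:
    - {"dx":0,"dy":0,"dz":0.4,"rx":0,"ry":0,"rz":0,"gripper":0.7}
    - {"dx":0,"dy":0,"dz":0.7,"rx":0,"ry":0,"rz":0,"gripper":0.7}
    - {"dx":0,"dy":0,"dz":0.7,"rx":0,"ry":0,"rz":0,"gripper":0.7}
    - {"dx":0,"dy":0,"dz":0.7,"rx":0,"ry":0,"rz":0,"gripper":0.3}
    - {"dx":0,"dy":0,"dz":0.7,"rx":0,"ry":0,"rz":0,"gripper":0.3}
    - {"dx":0,"dy":0,"dz":0.7,"rx":0,"ry":0,"rz":0,"gripper":0.3}
    - {"dx":0,"dy":0,"dz":0.7,"rx":0,"ry":0,"rz":0,"gripper":0.3}
    - {"dx":0,"dy":0,"dz":0.7,"rx":0,"ry":0,"rz":0,"gripper":0.3}

```text
t: 7.58
eef_pos: [0.4676, -0.2906, 0.058]
ee_rot: [3.142, 0.0, -1.202]
force: [0.0, -0.8, 0.5]
width: 0.0603
gripper_force: 0.0
```

```bash
python3 go.py 467.6 -290.5 160 -68.9; python3 go.py 509.9 314.2 160 -68.2
```

```text
t 7.58 pos [ 467.6 -290.6   58. ] rpy [180.    0.  -68.9] q [-0.2   0.36 -0.49 -0.   -0.72  0.57] w 0.0603 gf 0.0 F [ 0.  -0.8  0.5]
shift [-1.00e-01  0.00e+00 -1.02e+02] turn [0.    0.    0.001] 0.022
t 7.58 pos [ 467.6 -290.6   58. ] rpy [180.    0.  -68.9] q [-0.2   0.36 -0.49 -0.   -0.72  0.57] w 0.0603 gf 0.0 F [ 0.  -0.8  0.5]
shift [-548.8 -257.6 -102. ] turn [ 0.     0.    -0.011] 0.022
```

Emit:
jog_arm:
  targets:
    - {"dx":0,"dy":0,"dz":-8,"rx":0,"ry":0,"rz":0,"gripper":0.3}
    - {"dx":0,"dy":0,"dz":-25,"rx":0,"ry":0,"rz":0,"gripper":0.3}
    - {"dx":0,"dy":0,"dz":-50,"rx":0,"ry":0,"rz":0,"gripper":0.3}
    - {"dx":0,"dy":0,"dz":-80,"rx":0,"ry":0,"rz":0,"gripper":0.3}
    - {"dx":-20,"dy":-10,"dz":-100,"rx":0,"ry":0,"rz":0,"gripper":0.1}
    - {"dx":-53,"dy":-25,"dz":-102,"rx":0,"ry":0,"rz":0,"gripper":0.1}
    - {"dx":-88,"dy":-41,"dz":-102,"rx":0,"ry":0,"rz":0,"gripper":0.1}
    - {"dx":-123,"dy":-58,"dz":-102,"rx":0,"ry":0,"rz":0,"gripper":0.1}

```text
t: 8.25
eef_pos: [0.4773, -0.1539, 0.1613]
ee_rot: [-3.14, -0.001, -1.203]
force: [1.5, 1.0, 0.0]
width: 0.0776
gripper_force: 0.0
```

Emit:
jog_arm:
  targets:
    - {"dx":-36,"dy":-17,"dz":0,"rx":0,"ry":0,"rz":0,"gripper":0.1}
    - {"dx":-72,"dy":-34,"dz":0,"rx":0,"ry":0,"rz":0,"gripper":0.1}
    - {"dx":-108,"dy":-51,"dz":0,"rx":0,"ry":0,"rz":0,"gripper":0.1}
    - {"dx":-144,"dy":-68,"dz":0,"rx":0,"ry":0,"rz":0,"gripper":0.1}
    - {"dx":-180,"dy":-85,"dz":0,"rx":0,"ry":0,"rz":0,"gripper":0.1}
    - {"dx":-216,"dy":-102,"dz":0,"rx":0,"ry":0,"rz":0,"gripper":0.1}
    - {"dx":-252,"dy":-119,"dz":0,"rx":0,"ry":0,"rz":0,"gripper":0.1}
    - {"dx":-288,"dy":-136,"dz":0,"rx":0,"ry":0,"rz":0,"gripper":0.1}

```text
t: 8.92
eef_pos: [0.5, 0.1648, 0.161]
ee_rot: [-3.141, 0.0, -1.201]
force: [0.6, -0.6, 1.1]
width: 0.0786
gripper_force: 0.0
```

```bash
python3 go.py 509.9 314.2 60 -68.2;  python3 - <<'E'
from station import arm
from h import *
import pickle
d={n:arm.grab_frame(n) for n in("scene","top")};pickle.dump(d,open("f2.pkl","wb"))
ims=[]
for n,f in d.items():
    for i,a,p,m in blobs(f):
        h=.014 if p[1]>-.1 else .048
        c,s,y=fit(f,m,h);print(n,a,np.round(c,1),np.round(s,1),round(y,1),round(zdepth(f,m),4))
a=cv2.resize(d["scene"]["frame"][140:240,290:430,::-1],(448,320));b=cv2.resize(d["top"]["frame"][205:285,330:425,::-1],(350,295))
cv2.imwrite("pics/s3.png",np.hstack([a,cv2.copyMakeBorder(b,0,25,0,0,cv2.BORDER_CONSTANT)]))
E
```

```text
t 8.92 pos [500.  164.8 161. ] rpy [-179.9    0.   -68.8] q [ 0.69  0.19 -0.44  0.   -0.94 -0.32] w 0.0786 gf 0.0 F [ 0.6 -0.6  1.1]
shift [-135.7  -63.   101.1] turn [-0.001  0.    -0.011] 0.022
scene 801 [ 498.8 -267.7] [118.8 138.5] -73.3 0.0471
scene 2713 [472.5 306.7] [119.7 124.3] -157.0 0.0138
top 1468 [ 499.7 -271.9] [120.4 119.4] -67.9 0.0475
top 250 [344.2 351.8] [46.4 85.1] -124.9 -0.0001
```

View pics/s3.png

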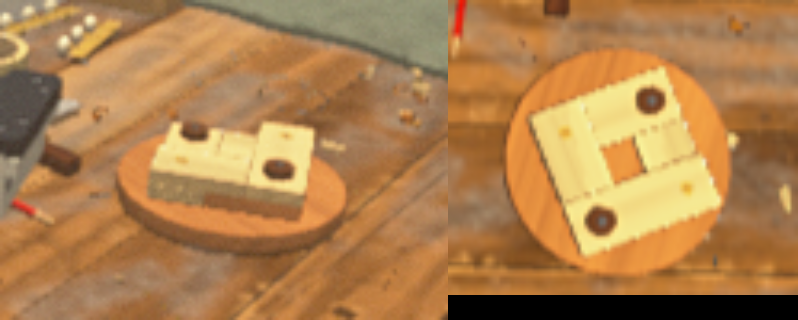

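The middle caul sits squarely on the first, with the studs in opposite corners at crop (650,100) and (600,220). Now caul_c.

Emit:
jog_arm:
  targets:
    - {"dx":-30,"dy":-14,"dz":0,"rx":0,"ry":0,"rz":0,"gripper":0.1}
    - {"dx":-60,"dy":-28,"dz":8,"rx":0,"ry":0,"rz":0,"gripper":0.1}
    - {"dx":-90,"dy":-42,"dz":20,"rx":0,"ry":0,"rz":0,"gripper":0.1}
    - {"dx":-115,"dy":-54,"dz":40,"rx":0,"ry":0,"rz":-0.01,"gripper":0.1}
    - {"dx":-130,"dy":-61,"dz":62,"rx":0,"ry":0,"rz":-0.01,"gripper":0.1}
    - {"dx":-135.7,"dy":-63,"dz":85,"rx":0,"ry":0,"rz":-0.01,"gripper":0.1}
    - {"dx":-135.7,"dy":-63,"dz":98,"rx":0,"ry":0,"rz":-0.01,"gripper":0.1}
    - {"dx":-135.7,"dy":-63,"dz":101,"rx":0,"ry":0,"rz":-0.01,"gripper":0.1}

```text
t: 9.68
eef_pos: [0.5088, 0.3113, 0.0565]
ee_rot: [3.137, -0.002, -1.191]
force: [-0.0, -0.1, 0.3]
width: 0.0788
gripper_force: 0.0
```

```bash
python3 go.py 509.9 314.2 25 -68.2
python3 - <<'E'
from station import arm
import cv2
cv2.imwrite("pics/s4.png",cv2.resize(arm.grab_frame("scene")["frame"][220:400,80:320,::-1],(640,480)))
E
```

```text
t 9.68 pos [508.8 311.3  56.5] rpy [ 1.798e+02 -1.000e-01 -6.830e+01] q [ 0.88  0.42 -0.39 -0.   -0.77 -0.5 ] w 0.0788 gf 0.0 F [-0.  -0.1  0.3]
shift [-2.4 -2.2 31.5] turn [ 0.004 -0.002 -0.001] 0.022
```

View pics/s4.png

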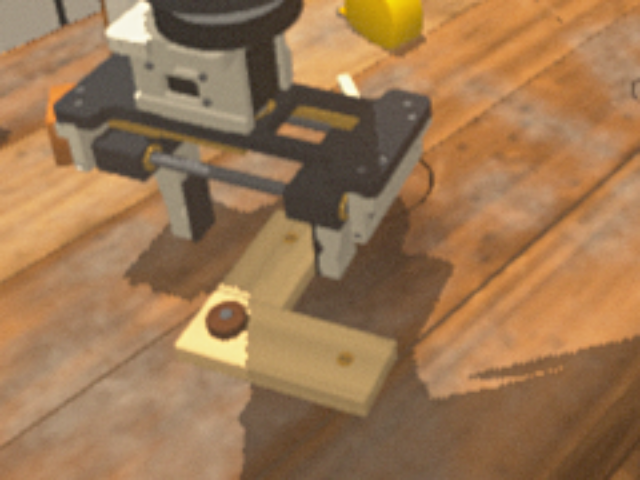

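The fingers straddle the y-arm, at crop (190,235) and (330,270), with room on both sides. Go down.

Emit:
jog_arm:
  targets:
    - {"dx":-1,"dy":-1,"dz":0,"rx":0,"ry":0,"rz":0,"gripper":0.1}
    - {"dx":-1,"dy":-1,"dz":5,"rx":0,"ry":0,"rz":0,"gripper":0.1}
    - {"dx":-1,"dy":-1,"dz":11,"rx":0,"ry":0,"rz":0,"gripper":0.1}
    - {"dx":-1,"dy":-1,"dz":17,"rx":0,"ry":0,"rz":0,"gripper":0.1}
    - {"dx":-1,"dy":-1,"dz":22,"rx":0,"ry":0,"rz":0,"gripper":0.1}
    - {"dx":-1,"dy":-1,"dz":24,"rx":0,"ry":0,"rz":0,"gripper":0.1}
    - {"dx":-1,"dy":-1,"dz":24,"rx":0,"ry":0,"rz":0,"gripper":0.1}
    - {"dx":-1,"dy":-1,"dz":24,"rx":0,"ry":0,"rz":0,"gripper":0.1}

```text
t: 10.4
eef_pos: [0.5107, 0.3132, 0.0349]
ee_rot: [3.141, -0.0, -1.192]
force: [-0.6, -0.4, 0.2]
width: 0.0786
gripper_force: 0.0
```

```bash
python3 go.py 509.9 314.2 25 -68.2
```

```text
t 10.4 pos [510.7 313.2  34.9] rpy [180.   -0.  -68.3] q [ 0.88  0.45 -0.4   0.   -0.72 -0.5 ] w 0.0786 gf 0.0 F [-0.6 -0.4  0.2]
shift [-1.2  0.4  9.9] turn [ 0.    -0.    -0.001] 0.022
```

Emit:
jog_arm:
  targets:
    - {"dx":-1.2,"dy":0.4,"dz":5,"rx":0,"ry":0,"rz":0,"gripper":0.1}
    - {"dx":-1.2,"dy":0.4,"dz":10,"rx":0,"ry":0,"rz":0,"gripper":0.1}
    - {"dx":-1.2,"dy":0.4,"dz":10,"rx":0,"ry":0,"rz":0,"gripper":0.1}
    - {"dx":-1.2,"dy":0.4,"dz":10,"rx":0,"ry":0,"rz":0,"gripper":0.3}
    - {"dx":-1.2,"dy":0.4,"dz":10,"rx":0,"ry":0,"rz":0,"gripper":0.5}
    - {"dx":-1.2,"dy":0.4,"dz":10,"rx":0,"ry":0,"rz":0,"gripper":0.7}
    - {"dx":-1.2,"dy":0.4,"dz":10,"rx":0,"ry":0,"rz":0,"gripper":0.7}
    - {"dx":-1.2,"dy":0.4,"dz":10,"rx":0,"ry":0,"rz":0,"gripper":0.7}
  force: 40

```text
t: 11.07
eef_pos: [0.5099, 0.3144, 0.0252]
ee_rot: [-3.141, 0.0, -1.192]
force: [-0.3, 0.2, 1.0]
width: 0.0508
gripper_force: 0.0
```

Emit:
jog_arm:
  targets:
    - {"dx":0,"dy":0,"dz":0,"rx":0,"ry":0,"rz":0,"gripper":0.7}
    - {"dx":0,"dy":0,"dz":0,"rx":0,"ry":0,"rz":0,"gripper":0.7}
    - {"dx":0,"dy":0,"dz":0,"rx":0,"ry":0,"rz":0,"gripper":0.7}
    - {"dx":0,"dy":0,"dz":0,"rx":0,"ry":0,"rz":0,"gripper":0.7}
    - {"dx":0,"dy":0,"dz":0,"rx":0,"ry":0,"rz":0,"gripper":0.7}
    - {"dx":0,"dy":0,"dz":0,"rx":0,"ry":0,"rz":0,"gripper":0.7}
    - {"dx":0,"dy":0,"dz":0,"rx":0,"ry":0,"rz":0,"gripper":0.7}
    - {"dx":0,"dy":0,"dz":0,"rx":0,"ry":0,"rz":0,"gripper":0.7}

```text
t: 11.73
eef_pos: [0.5098, 0.3143, 0.0252]
ee_rot: [-3.142, 0.0, -1.192]
force: [-2.6, -0.2, 3.0]
width: 0.0433
gripper_force: 40.0
```

```bash
python3 go.py 509.1 -308.8 160 -159
```

```text
t 11.73 pos [509.8 314.3  25.2] rpy [-180.     0.   -68.3] q [ 0.88  0.46 -0.41 -0.   -0.7  -0.5 ] w 0.0433 gf 39.99057948589325 F [-2.6 -0.2  3. ]
shift [ 578.6  231.2 -134.8] turn [0.    0.    1.583] 0.022
```

Emit:
jog_arm:
  targets:
    - {"dx":0,"dy":0,"dz":-10,"rx":0,"ry":0,"rz":0,"gripper":0.7}
    - {"dx":0,"dy":0,"dz":-30,"rx":0,"ry":0,"rz":0,"gripper":0.7}
    - {"dx":0,"dy":0,"dz":-55,"rx":0,"ry":0,"rz":0,"gripper":0.7}
    - {"dx":8,"dy":3,"dz":-80,"rx":0,"ry":0,"rz":0,"gripper":0.7}
    - {"dx":25,"dy":10,"dz":-105,"rx":0,"ry":0,"rz":0.05,"gripper":0.7}
    - {"dx":50,"dy":20,"dz":-125,"rx":0,"ry":0,"rz":0.13,"gripper":0.7}
    - {"dx":80,"dy":32,"dz":-135,"rx":0,"ry":0,"rz":0.23,"gripper":0.7}
    - {"dx":112,"dy":45,"dz":-135,"rx":0,"ry":0,"rz":0.33,"gripper":0.7}

```text
t: 12.4
eef_pos: [0.5107, 0.1938, 0.1635]
ee_rot: [-3.137, 0.003, -1.525]
force: [0.6, -1.4, -1.4]
width: 0.0433
gripper_force: 40.0
```

```bash
python3 go.py 509.1 -308.8 160 -159
```

```text
t 12.4 pos [510.7 193.8 163.5] rpy [-179.7    0.2  -87.4] q [ 0.72  0.22 -0.4   0.   -0.95 -0.68] w 0.0433 gf 39.979864954948425 F [ 0.6 -1.4 -1.4]
shift [502.   24.6   1.9] turn [-0.002  0.005  1.25 ] 0.022
```

Emit:
jog_arm:
  targets:
    - {"dx":35,"dy":2,"dz":0,"rx":0,"ry":0,"rz":0.1,"gripper":0.7}
    - {"dx":70,"dy":4,"dz":0,"rx":0,"ry":0,"rz":0.2,"gripper":0.7}
    - {"dx":105,"dy":5,"dz":0,"rx":0,"ry":0,"rz":0.3,"gripper":0.7}
    - {"dx":140,"dy":7,"dz":0,"rx":0,"ry":0,"rz":0.4,"gripper":0.7}
    - {"dx":175,"dy":9,"dz":0,"rx":0,"ry":0,"rz":0.5,"gripper":0.7}
    - {"dx":210,"dy":10,"dz":0,"rx":0,"ry":0,"rz":0.6,"gripper":0.7}
    - {"dx":245,"dy":12,"dz":0,"rx":0,"ry":0,"rz":0.7,"gripper":0.7}
    - {"dx":280,"dy":14,"dz":0,"rx":0,"ry":0,"rz":0.8,"gripper":0.7}

```text
t: 13.07
eef_pos: [0.5089, -0.0884, 0.1608]
ee_rot: [-3.141, 0.001, -2.327]
force: [0.9, -0.1, -1.3]
width: 0.0435
gripper_force: 40.0
```

```bash
python3 go.py 509.1 -308.8 130 -159
```

```text
t 13.07 pos [508.9 -88.4 160.8] rpy [-180.     0.  -133.3] q [ 0.21  0.18 -0.46 -0.   -0.94 -0.96] w 0.0435 gf 39.980522990226746 F [ 0.9 -0.1 -1.3]
shift [ 160.3 -151.3   30.7] turn [-0.     0.001  0.448] 0.022
```

Emit:
jog_arm:
  targets:
    - {"dx":24,"dy":-23,"dz":0,"rx":0,"ry":0,"rz":0.08,"gripper":0.7}
    - {"dx":48,"dy":-46,"dz":0,"rx":0,"ry":0,"rz":0.16,"gripper":0.7}
    - {"dx":72,"dy":-69,"dz":0,"rx":0,"ry":0,"rz":0.24,"gripper":0.7}
    - {"dx":96,"dy":-91,"dz":0,"rx":0,"ry":0,"rz":0.31,"gripper":0.7}
    - {"dx":120,"dy":-113,"dz":8,"rx":0,"ry":0,"rz":0.38,"gripper":0.7}
    - {"dx":142,"dy":-134,"dz":16,"rx":0,"ry":0,"rz":0.43,"gripper":0.7}
    - {"dx":156,"dy":-147,"dz":25,"rx":0,"ry":0,"rz":0.448,"gripper":0.7}
    - {"dx":160,"dy":-151,"dz":31,"rx":0,"ry":0,"rz":0.448,"gripper":0.7}

```text
t: 13.73
eef_pos: [0.5097, -0.3094, 0.1284]
ee_rot: [3.141, -0.001, -2.774]
force: [-0.6, 0.3, -2.0]
width: 0.0438
gripper_force: 40.0
```

```bash
python3 go.py 509.1 -308.8 80 -159
```

```text
t 13.73 pos [ 509.7 -309.4  128.4] rpy [ 180.    -0.  -158.9] q [-0.22  0.33 -0.32  0.   -0.92 -0.99] w 0.0438 gf 39.98563349246979 F [-0.6  0.3 -2. ]
shift [ 0.4  0.8 48.4] turn [ 0.    -0.001  0.001] 0.022
```

Emit:
jog_arm:
  targets:
    - {"dx":0,"dy":0,"dz":10,"rx":0,"ry":0,"rz":0,"gripper":0.7}
    - {"dx":0,"dy":0,"dz":22,"rx":0,"ry":0,"rz":0,"gripper":0.7}
    - {"dx":0,"dy":0,"dz":34,"rx":0,"ry":0,"rz":0,"gripper":0.7}
    - {"dx":0,"dy":0,"dz":42,"rx":0,"ry":0,"rz":0,"gripper":0.7}
    - {"dx":0,"dy":0,"dz":46,"rx":0,"ry":0,"rz":0,"gripper":0.7}
    - {"dx":0,"dy":0,"dz":46,"rx":0,"ry":0,"rz":0,"gripper":0.7}
    - {"dx":0,"dy":0,"dz":46,"rx":0,"ry":0,"rz":0,"gripper":0.7}
    - {"dx":0,"dy":0,"dz":46,"rx":0,"ry":0,"rz":0,"gripper":0.7}

```text
t: 14.4
eef_pos: [0.511, -0.3065, 0.0838]
ee_rot: [-3.141, 0.001, -2.769]
force: [0.4, 0.1, -1.0]
width: 0.0436
gripper_force: 40.0
```

```bash
python3 go.py 508.9 -308.6 72.8 -159
python3 - <<'E'
from station import arm
import cv2
cv2.imwrite("pics/s5.png",cv2.resize(arm.grab_frame("scene")["frame"][130:240,290:430,::-1],(560,440)))
E
```

```text
t 14.4 pos [ 511.  -306.5   83.8] rpy [-180.     0.  -158.7] q [-0.21  0.38 -0.37  0.   -0.82 -0.99] w 0.0436 gf 39.985565543174744 F [ 0.4  0.1 -1. ]
shift [ 2.7 -1.1 11. ] turn [-0.001  0.001  0.006] 0.022
```

View pics/s5.png

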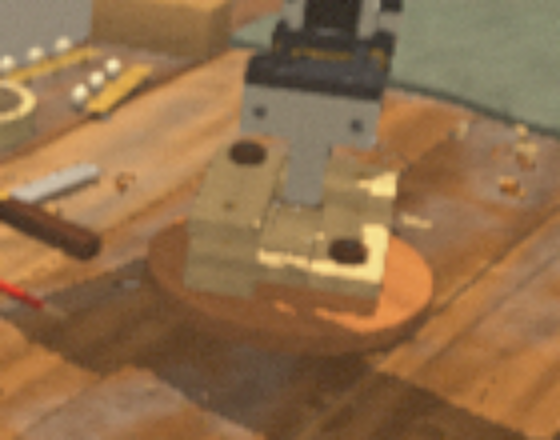

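The top caul hangs in line over the pile, its stud at (247,152) and the middle one's at (347,250). Lower it with the small correction.

Emit:
jog_arm:
  targets:
    - {"dx":2,"dy":-1,"dz":0,"rx":0,"ry":0,"rz":0.006,"gripper":0.7}
    - {"dx":2.5,"dy":-1,"dz":3,"rx":0,"ry":0,"rz":0.006,"gripper":0.7}
    - {"dx":2.5,"dy":-1,"dz":5,"rx":0,"ry":0,"rz":0.006,"gripper":0.7}
    - {"dx":2.5,"dy":-1,"dz":7,"rx":0,"ry":0,"rz":0.006,"gripper":0.7}
    - {"dx":2.5,"dy":-1,"dz":8,"rx":0,"ry":0,"rz":0.006,"gripper":0.7}
    - {"dx":2.5,"dy":-1,"dz":8,"rx":0,"ry":0,"rz":0.006,"gripper":0.7}
    - {"dx":2.5,"dy":-1,"dz":8,"rx":0,"ry":0,"rz":0.006,"gripper":0.7}
    - {"dx":2.5,"dy":-1,"dz":8,"rx":0,"ry":0,"rz":0.006,"gripper":0.7}

```text
t: 15.12
eef_pos: [0.5085, -0.3086, 0.0751]
ee_rot: [-3.142, 0.0, -2.776]
force: [0.3, -0.7, -1.0]
width: 0.0435
gripper_force: 40.0
```

```bash
python3 go.py 508.9 -308.6 72.8 -159
```

```text
t 15.12 pos [ 508.5 -308.6   75.1] rpy [-180.    0. -159.] q [-0.22  0.39 -0.38  0.   -0.8  -0.99] w 0.0435 gf 39.98549938201904 F [ 0.3 -0.7 -1. ]
shift [-0.3 -0.1  2.3] turn [-0.     0.    -0.001] 0.022
```

Emit:
jog_arm:
  targets:
    - {"dx":0,"dy":0,"dz":0.8,"rx":0,"ry":0,"rz":0,"gripper":0.7}
    - {"dx":0,"dy":0,"dz":1.5,"rx":0,"ry":0,"rz":0,"gripper":0.7}
    - {"dx":0,"dy":0,"dz":2.2,"rx":0,"ry":0,"rz":0,"gripper":0.7}
    - {"dx":0,"dy":0,"dz":2.5,"rx":0,"ry":0,"rz":0,"gripper":0.7}
    - {"dx":0,"dy":0,"dz":2.5,"rx":0,"ry":0,"rz":0,"gripper":0.7}
    - {"dx":0,"dy":0,"dz":2.5,"rx":0,"ry":0,"rz":0,"gripper":0.7}
    - {"dx":0,"dy":0,"dz":2.5,"rx":0,"ry":0,"rz":0,"gripper":0.7}
    - {"dx":0,"dy":0,"dz":2.5,"rx":0,"ry":0,"rz":0,"gripper":0.7}

```text
t: 15.78
eef_pos: [0.5085, -0.3086, 0.0731]
ee_rot: [-3.141, 0.0, -2.776]
force: [-2.4, 2.5, 6.4]
width: 0.0435
gripper_force: 40.0
```

Emit:
jog_arm:
  targets:
    - {"dx":0,"dy":0,"dz":0,"rx":0,"ry":0,"rz":0,"gripper":0.3}
    - {"dx":0,"dy":0,"dz":0,"rx":0,"ry":0,"rz":0,"gripper":0.3}
    - {"dx":0,"dy":0,"dz":0,"rx":0,"ry":0,"rz":0,"gripper":0.3}
    - {"dx":0,"dy":0,"dz":0,"rx":0,"ry":0,"rz":0,"gripper":0.3}
    - {"dx":0,"dy":0,"dz":0,"rx":0,"ry":0,"rz":0,"gripper":0.3}
    - {"dx":0,"dy":0,"dz":0,"rx":0,"ry":0,"rz":0,"gripper":0.3}
    - {"dx":0,"dy":0,"dz":0,"rx":0,"ry":0,"rz":0,"gripper":0.3}
    - {"dx":0,"dy":0,"dz":0,"rx":0,"ry":0,"rz":0,"gripper":0.3}

```text
t: 16.45
eef_pos: [0.5085, -0.3086, 0.0725]
ee_rot: [3.142, -0.0, -2.776]
force: [0.4, -0.2, 0.3]
width: 0.0613
gripper_force: 0.0
```

```bash
python3 go.py 508.5 -308.6 180 -159; python3 go.py 500 60 180 -159
```

```text
t 16.45 pos [ 508.5 -308.6   72.5] rpy [ 180.   -0. -159.] q [-0.22  0.4  -0.38 -0.   -0.79 -0.99] w 0.0613 gf 0.0 F [ 0.4 -0.2  0.3]
shift [  -0.    -0.  -107.5] turn [ 0.    -0.    -0.001] 0.022
t 16.45 pos [ 508.5 -308.6   72.5] rpy [ 180.   -0. -159.] q [-0.22  0.4  -0.38 -0.   -0.79 -0.99] w 0.0613 gf 0.0 F [ 0.4 -0.2  0.3]
shift [-123.9  347.2 -107.5] turn [ 0.    -0.    -0.001] 0.022
```

Contact was 6 N, and the caul is released. Retreat.

Emit:
jog_arm:
  targets:
    - {"dx":0,"dy":0,"dz":-8,"rx":0,"ry":0,"rz":0,"gripper":0.3}
    - {"dx":0,"dy":0,"dz":-25,"rx":0,"ry":0,"rz":0,"gripper":0.3}
    - {"dx":0,"dy":0,"dz":-50,"rx":0,"ry":0,"rz":0,"gripper":0.3}
    - {"dx":0,"dy":0,"dz":-80,"rx":0,"ry":0,"rz":0,"gripper":0.3}
    - {"dx":-8,"dy":22,"dz":-105,"rx":0,"ry":0,"rz":0,"gripper":0.3}
    - {"dx":-20,"dy":55,"dz":-108,"rx":0,"ry":0,"rz":0,"gripper":0.3}
    - {"dx":-33,"dy":92,"dz":-108,"rx":0,"ry":0,"rz":0,"gripper":0.3}
    - {"dx":-46,"dy":128,"dz":-108,"rx":0,"ry":0,"rz":0,"gripper":0.3}

```text
t: 17.12
eef_pos: [0.5056, -0.1715, 0.182]
ee_rot: [-3.141, 0.002, -2.777]
force: [0.2, 1.0, 0.6]
width: 0.0616
gripper_force: 0.0
```

Emit:
jog_arm:
  targets:
    - {"dx":-13,"dy":36,"dz":0,"rx":0,"ry":0,"rz":0,"gripper":0.3}
    - {"dx":-26,"dy":72,"dz":0,"rx":0,"ry":0,"rz":0,"gripper":0.3}
    - {"dx":-39,"dy":108,"dz":0,"rx":0,"ry":0,"rz":0,"gripper":0.3}
    - {"dx":-52,"dy":144,"dz":0,"rx":0,"ry":0,"rz":0,"gripper":0.3}
    - {"dx":-65,"dy":180,"dz":0,"rx":0,"ry":0,"rz":0,"gripper":0.3}
    - {"dx":-78,"dy":216,"dz":0,"rx":0,"ry":0,"rz":0,"gripper":0.3}
    - {"dx":-91,"dy":252,"dz":0,"rx":0,"ry":0,"rz":0,"gripper":0.3}
    - {"dx":-98,"dy":270,"dz":0,"rx":0,"ry":0,"rz":0,"gripper":0.3}

```text
t: 17.78
eef_pos: [0.5006, 0.1181, 0.1816]
ee_rot: [3.141, 0.002, -2.774]
force: [0.5, -0.1, 0.4]
width: 0.0614
gripper_force: 0.0
```

Run:
```python
from station import arm
from h import *
d={n:arm.grab_frame(n) for n in("scene","top")}
for n,f in d.items():
    for i,a,p,m in blobs(f):
        c,s,y=fit(f,m,.062);print(n,a,np.round(c,1),np.round(s,1),round(y,1),round(zdepth(f,m),4))
a=cv2.resize(d["scene"]["frame"][120:240,290:430,::-1],(448,384));b=cv2.resize(d["top"]["frame"][170:285,330:425,::-1],(317,384))
cv2.imwrite("pics/s6.png",np.hstack([a,b]))
```

```text
top 195 [540.2 110.6] [123.   29.3] -14.9 0.3262
top 231 [ 595.1 -421.3] [ 38.  101.5] 26.2 -0.0003
top 1514 [ 498.4 -270.3] [121.3 120. ] 111.3 0.0613
top 136 [538.9 407.5] [20.3 69. ] -117.0 0.0022
top 335 [382.2 422.6] [163.7  31.7] -21.0 0.5864
top 150 [346.7 269.8] [69.3 45.3] 41.1 -0.0007
```

View pics/s6.png

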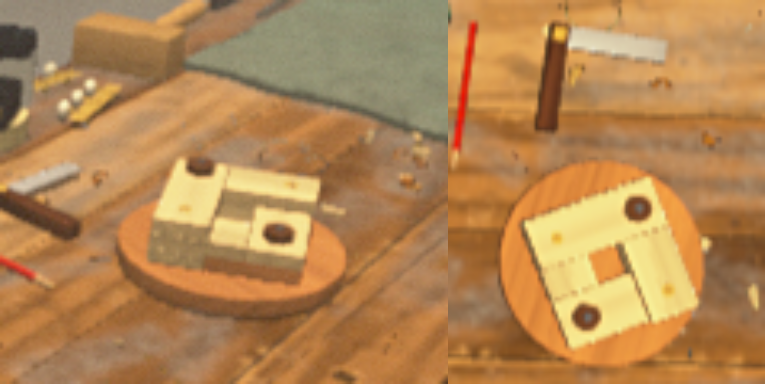

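The pile stands level and in line, centred at (498, -270) with yaw 111°. The top is at 61–62 mm, the heels alternate, and the try square is undisturbed. I'm handing it in.

```bash
python3 -c "
from station import arm
print(arm.job_done())"
```

```text
the job is handed in; nothing more can be done
None
```

Job handed in at about 18 s: caul_b is the middle caul and caul_c the top one; in the final pictures the pile is level with outlines within about 2 mm and heels alternating, the first caul was not visibly shifted, and the try square was still in place (I did not re-check the tape measure or rosewood block, which the arm never went near).

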